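# Draw a fuse from a deep well with sprung tongs and press it into the tester

### The arm

A 7-joint arm with a two-finger parallel gripper is mounted at the origin on the work surface. World frame = base frame: x ahead of the robot, y to its left, z up, the work surface at z = 0. Lengths are in m, angles in rad, forces in N, time in s.
With the tool pointing down it reaches from about 0.425 to 0.925 m from the base axis. Payload 6.8 kg.
Tool frame: the origin (TCP) lies midway between the tips of the shut fingers; the grasp point (between the pads) lies 19 mm behind it; y points along the fingers, z is the direction in which the jaws open and shut, and the axes are right-handed (so a half turn about y gives the same grasp; the last joint's range is limited). The gripper opens to 85 mm and grips with 20 to 120 N. Pads are 22 mm wide; open, the fingers measure 114 mm over their backs; the gripper's body (76 mm by 85 mm) begins 54 mm behind the grasp point. The pads swing forward as they close: fully open they stand 13 mm farther back than shut.
Start: joints at [-1.375, 0.477, 0.022, 1.555, -0.011, 1.109, -0.083], TCP at [0.202, 0.644, 0.231] pointing down, gripper open.
Joint ranges: [-2.96, 2.96], [-0.34, 2.1], [-1.41, 1.46], [0.24, 2.44], [-1.37, 4.51], [0.17, 1.92], [-2.96, 2.96]. Speed limits (rad/s): [2.39, 2.39, 3.14, 3.14, 3.14, 3.14, 3.14].

### API

Orientations are given as a unit quaternion [w, x, y, z].
In Python, from station import bot gives the robot as it stands. The module is installed in compiled form; this text tells all that it offers.
- The arm moves only by the shell command python3 -m crank 'ROWS' [FORCE]. ROWS is JSON, a list of rows, each an object with "linear": the shift along the tool's x, y, z in m, a list of three; "dr": the turn, a rotation vector about the tool's x, y, z in degrees, a list of three; "hand": the gripper command: -1 is shut, 1 is fully open, values between are in proportion. A call has 1 to 10 rows; each row is the pose to reach, as a shift and turn from the pose commanded when the call began, along the tool's axes at that moment; what a row does not reach only later rows make up. A row lasts 1/12 s, in which the tool goes at most 41.7 mm and 7.16 degrees, less where a joint would pass 70% of its speed; a pose out of reach is approached as far as the arm can. A call with a gripper value outside its range is refused whole. The fingers move at their own pace and stop on an object; FORCE is the grip in N (left out, the last holds). Time passes only in rows, so rows that repeat a pose let the fingers close. It gives the time, the measured TCP pose, the force and the opening at its end, in the units of the state.
- bot.get_obs(): the state, without advancing time (a new reading comes with each control period).
- bot.read_camera(name): name is "side" or "top" or "wrist"; returns the picture (384x512x3 uint8, blue, green, red); there is no depth.
- bot.camera_params(name): a dict with "K" (3x3 intrinsics, pixels), "R" (3x3) and "t" (3): a world point X has camera coordinates R X + t; the wrist camera has in their place "hand_eye" (4x4, takes a point from camera to tool coordinates, whose origin is the TCP and whose axes are the tool frame's). Camera axes: x right, y down, z forward; pixel columns grow to the right and rows downward; lengths in m; the calibration is good to about 2 mm. A picture is of the moment at which its call begins: read the wrist's pose just before it. camera_params takes no time and is no camera call.
- bot.hand_in(): hands the job in, once; it reports no verdict.
Trained networks look in the newest picture that a camera, given by its name, has taken for a name from the list of things; names that differ only in an ending like _2 or _b are one class to them, and where a whole thing is asked for, a point or a joint stands for the part that bears it (a point fixed in the world has none). Each returns a list of dicts, best first, with "score" (0 to 1); they miss things now and then, are a little off and sometimes report something else, mostly with a low value. They report only what shows in the picture. A call takes as long as a camera call. They do not tell look-alikes from the thing itself.
- bot.search_frame(camera, target): "extent" ([left, top, right, bottom] in pixels, round what is visible of it).
- bot.cut_out(camera, target): "pixels" (384x512 bool, what is visible of it) and "extent" ([left, top, right, bottom] in pixels, round what is visible of it).
- bot.place_of(camera, target): "xy" ([column, row] in pixels: a listed point, or the origin of a listed thing).
The state is a dict: "t": time; "q": joint angles; "joint_vel": joint speeds; "joint_torque": joint torques, N m; "eef_pos": TCP position; "tool_rot": TCP orientation; "contact_force": force on the tool from outside, world axes, zero at the start; "torque": the same for the moment, N m; "gripper_width": opening from 0.0 (shut) to 1.0 (fully open).
Only numpy, scipy, OpenCV 4.12 (cv2) and the standard library are available. Lean on these libraries where they do the work, as an engineer would, in place of code of your own. Each camera call takes 0.05 s, during which the arm holds its last target. There are 200 camera calls.

### The job

Take the sprung fuse tongs from their stand, reach down into the narrow fuse well of the printer's power supply, squeeze the fuse in the jaws just firmly enough and draw it up out of its spring clips. Press it down until it is fully home in the clips of the fuse tester, then put the tongs back upright in the pocket of their stand. Touch the fuse only with the tongs, never force, crush or drop anything, and leave the other things where they lie.

Things in the scene. Friction and masses are not known exactly. Their poses are not given: they have to be found in the camera images.
- fuse: Cartridge fuse, white ceramic tube with a 10 mm steel cap on each end: 10.3 mm diameter, 38 mm long, 12 g. Origin at its middle, x along the fuse. It starts level in two spring clips at the bottom of the power supply's well, its axis 15 mm above the bench, 43 mm below the case top. The ceramic stands 15 N from each jaw.
- tongs: Black sprung tongs, 138 mm tall, about 55 g, upright in the stand, jaws down. Origin midway between the jaw tips, at their level; z up to the bow, y the line along which the jaws close, x across the 12-14 mm wide arms. Flat ribbed grip faces look to +y and -y, z = 70 to 112 mm. They fall out if let go; held part-squeezed their own spring keeps them between the fingers (slipping at about 10 N).
- tongs_grip (a point): On the tongs' middle line, 88 mm above the tips: where to squeeze. Width over the grip faces here: 33 to 34 mm sprung open, 30 mm when the jaws just touch the fuse, 27.7 mm fully shut. The spring alone pushes on each finger with 4 to 5 N when open, rising to about 7 N as the jaws meet the fuse; past that the force climbs steeply, some 20 N within the next millimetre.
- tongs_jaw (a point): On the tongs' middle line, 6.5 mm above the tips: where the axis of a held fuse lies, in shallow hollows of the two jaws. Gap between the jaws 18 mm open, 9 mm closed on the fuse; over the outside 27 mm open, 18 mm closed on the fuse. The arms stay this narrow up to 57 mm above the tips.
- tong_a: Arm and jaw of the tongs on their -y side; origin at its hinge, 134 mm above the tips and 9 mm from the middle line. Both arms always move alike. A grip of 20 N on the tongs gives about 5 N on the fuse per jaw, 30 N gives 7 N, 40 N 9 N; from about 55 N on the fuse cracks. The fuse is held by friction: a weak squeeze slips off it.
- tong_b: Arm and jaw of the tongs on their +y side; otherwise like the other arm.
- power_unit: Fixed flat steel power supply, x from -45 to +170 mm, 115 mm wide, 58 mm tall. Origin on the bench under the middle of its fuse well: a black pocket, 52 mm (x) by 30 mm (y), floor 8 mm above the bench. Two 6 mm wide copper clips at x = -12.5 and +12.5 mm hold the fuse along x, 7 mm above that floor; 19 mm between them are free for the jaws. They let go upward at a pull of 5 to 8 N.
- well_mouth (a point): Middle of the mouth of the fuse well, at the top of the case, 58 mm above the bench.
- tester: Fuse tester: fixed grey box, x from -35 to +65 mm, 75 mm wide, top 30 mm above the bench, black meter hump 10 mm higher at x = 41 to 63 mm. Origin on the bench under the middle of two open copper clips (6 mm wide, x = -12.5 and +12.5 mm), flared, upper edges 49 mm above the bench and 15 mm apart. A fuse lies in them along x; pushed straight down they resist with 5 to 9 N, then snap over it.
- tester_seat (a point): Middle of a fuse that is fully home in the tester's clips: 40 mm above the bench, 10 mm above the tester's top; axes as the tester's.
- stand: Fixed white 3D-printed stand of the tongs, foot 62 by 84 mm, 50 mm tall. Origin on the bench under the middle of its pocket, 19 mm (x) by 33 mm (y), floor 6 mm above the bench; from 40 mm height to the top the walls flare out by 8 mm on each side. The tongs stand in it, tips on the floor, their y along its y (or turned by half a turn).
- screwdriver: Loose screwdriver on the bench, 180 mm long, a bystander. Origin under its middle.
- cover: Loose steel cover plate, 66 by 46 mm with a low rib, on the bench, a bystander. Origin under its middle.
- jar: Loose small glass jar with white cap, 56 mm across, 70 mm tall, a bystander. Origin under its middle.
There are look-alikes about, which are no part of the job. Leave any purple look-alike of the tongs alone.

How it is judged:
By the outcome, as a careful person would: the job done as asked, in the order asked, and still so for the second after the job is handed in, with the robot touching nothing.
It also fails if it takes over 67 s, if anything falls off the work surface, if the arm or the gripper's body presses on something with over 40 N, if the wrist force passes 120 N, or if a joint passes its speed limit or range.

## Working session

There is one attempt and no reset: what is moved stays moved. The work goes in short steps, Python scripts to look and compute and a shell command to move; the robot and the scene stay as the last step left them, time stands still between calls to the robot, and variables do not carry over. Pictures are saved under pics/ and viewed, about 8 in all and at most 12, crops included, and the job is handed in when it is done.

```bash
mkdir -p pics; python3 - <<'E'
from station import bot
import cv2,numpy as np
o=bot.get_obs()
for k in o: print(k,np.round(o[k],4))
ims=[bot.read_camera(n) for n in ("top","side")]
cv2.imwrite("pics/a.png",np.vstack(ims)[:, :]) 
cv2.imwrite("pics/top.png",cv2.resize(ims[0],(800,600)));cv2.imwrite("pics/side.png",cv2.resize(ims[1],(800,600)))
for n in ("top","side"):
  p=bot.camera_params(n);print(n,{k:np.round(p[k],4).tolist() for k in p})
  for t in ("tongs_grip","tongs","power_unit","well_mouth","tester","tester_seat","stand","fuse"):
    print(n,t,[(np.round(d["xy"],1).tolist(),round(d["score"],2)) for d in bot.place_of(n,t)[:3]])
p=bot.camera_params("wrist");print({k:np.round(p[k],4).tolist() for k in p})
E
```

```text
t 0.0
q [-1.3751  0.4778  0.0223  1.5565 -0.0115  1.1093 -0.0831]
joint_vel [ 0.0003 -0.0005 -0.0007  0.0012 -0.0004  0.0016 -0.0001]
joint_torque [ 2.00000e-04 -5.96442e+01  1.60800e+00 -2.81197e+01  1.25000e-02
  9.30000e-03  0.00000e+00]
eef_pos [0.2017 0.6435 0.2303]
tool_rot [-0.6983  0.6996 -0.107   0.1069]
contact_force [ 0.1323  0.1818 -0.062 ]
torque [ 0.0096  0.014  -0.0179]
gripper_width 0.9984
top {'K': [[455.01, 0.0, 258.832], [0.0, 455.01, 187.1966], [0.0, 0.0, 1.0]], 'R': [[-0.0269, -0.9995, 0.0139], [-0.9849, 0.0241, -0.1717], [0.1713, -0.0183, -0.9851]], 't': [0.1294, 0.5546, 1.2438]}
top tongs_grip [([217.6, 194.0], 0.47), ([216.5, 226.9], 0.45)]
top tongs [([222.6, 199.7], 0.67), ([222.5, 229.8], 0.64)]
top power_unit [([220.5, 193.3], 0.61), ([374.2, 190.8], 0.6), ([218.5, 194.3], 0.41)]
top well_mouth [([375.1, 185.5], 0.86)]
top tester [([305.1, 209.2], 0.56)]
top tester_seat [([304.7, 203.8], 0.97)]
top stand [([220.5, 201.0], 0.91), ([338.2, 236.4], 0.18)]
top fuse [([220.5, 198.6], 0.6), ([373.5, 191.3], 0.59)]
side {'K': [[497.9786, 0.0, 256.1445], [0.0, 497.9786, 192.0738], [0.0, 0.0, 1.0]], 'R': [[-0.9798, -0.1999, -0.0073], [-0.0894, 0.4701, -0.8781], [0.179, -0.8597, -0.4784]], 't': [0.5557, 0.098, 1.5175]}
side tongs_grip [([253.4, 217.3], 0.82), ([272.5, 162.2], 0.55), ([284.6, 225.0], 0.49)]
side tongs [([283.5, 249.6], 0.71), ([253.3, 243.2], 0.67)]
side power_unit [([273.5, 179.3], 0.94)]
side well_mouth [([271.8, 160.9], 0.94), ([276.2, 194.9], 0.64), ([255.9, 244.5], 0.54)]
side tester [([278.6, 206.3], 0.65)]
side tester_seat [([275.5, 195.5], 0.9)]
side stand [([255.5, 245.2], 0.58)]
side fuse []
{'K': [[331.6528, 0.0, 254.422], [0.0, 331.6528, 192.3893], [0.0, 0.0, 1.0]], 'hand_eye': [[-0.0001, 0.9654, 0.2606, -0.0659], [0.0001, -0.2606, 0.9654, -0.1426], [1.0, 0.0001, -0.0001, -0.0009], [0.0, 0.0, 0.0, 1.0]]}
```

View pics/top.png

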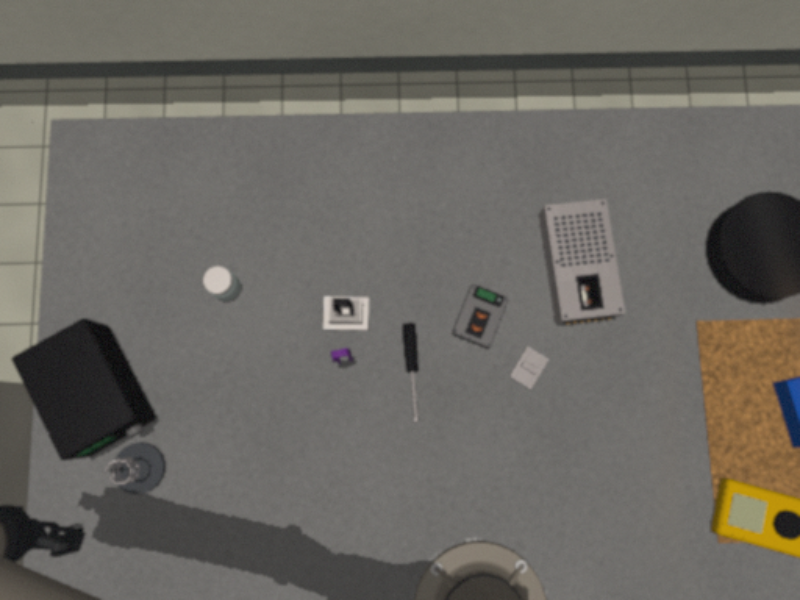

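View pics/side.png

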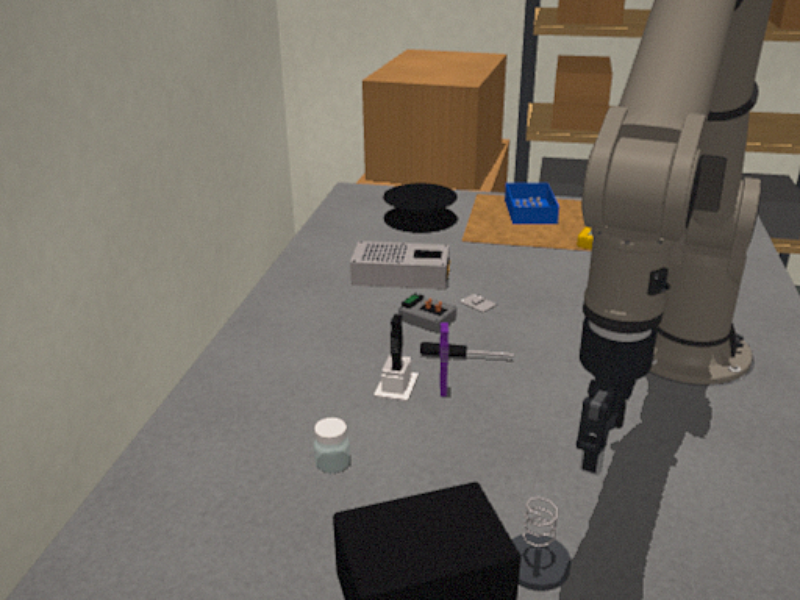

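```bash
cat > h.py <<'E'
from station import bot
import cv2,numpy as np
from scipy.spatial.transform import Rotation as Ro
def cam(n):
    p=bot.camera_params(n);K=np.array(p["K"])
    if n!="wrist": return K,np.array(p["R"]),np.array(p["t"])
    o=bot.get_obs();q=o["tool_rot"];T=np.eye(4);T[:3,:3]=Ro.from_quat([q[1],q[2],q[3],q[0]]).as_matrix();T[:3,3]=o["eef_pos"]
    W=np.linalg.inv(T@np.array(p["hand_eye"]));return K,W[:3,:3],W[:3,3]
def ray(c,uv):
    K,R,t=c;d=R.T@np.linalg.solve(K,[uv[0],uv[1],1.]);return -R.T@t,d
def onz(c,uv,z):
    o,d=ray(c,uv);return o+d*(z-o[2])/d[2]
def proj(c,X):
    K,R,t=c;p=K@(R@np.asarray(X,float)+t);return p[:2]/p[2]
def tri(a,ua,b,ub):
    (o1,d1),(o2,d2)=ray(a,ua),ray(b,ub);s=np.linalg.lstsq(np.c_[d1,-d2],o2-o1,rcond=None)[0]
    p,q=o1+d1*s[0],o2+d2*s[1];return (p+q)/2,np.linalg.norm(p-q)
def tool():
    o=bot.get_obs();q=o["tool_rot"];return np.array(o["eef_pos"]),Ro.from_quat([q[1],q[2],q[3],q[0]]).as_matrix()
def rect(c,mask,z):
    ys,xs=np.nonzero(mask);P=np.array([onz(c,(x,y),z)[:2]*1000 for x,y in zip(xs,ys)],np.float32)
    return cv2.minAreaRect(P)
E
python3 - <<'E'
from h import *
T,S=cam("top"),cam("side")
bot.read_camera("top")
for n,z in (("power_unit",.058),("tester",.03),("stand",0.0)):
  for d in bot.cut_out("top",n)[:2]: print(n,round(d["score"],2),d["extent"],[np.round(v,1) for v in rect(T,d["pixels"],z)])
print("well",tri(T,(375.1,185.5),S,(271.8,160.9)),onz(T,(375.1,185.5),.058))
print("seat",tri(T,(304.7,203.8),S,(275.5,195.5)),onz(T,(304.7,203.8),.04))
print("grip",tri(T,(217.6,194.0),S,(253.4,217.3)),onz(T,(217.6,194.0),.094))
print("stand",tri(T,(220.5,201),S,(255.5,245.2)),onz(T,(220.5,201),.0))
print("purple",tri(T,(216.5,226.9),S,(284.6,225)),onz(T,(216.5,226.9),.088),onz(T,(222.5,229.8),0))
print(tool())
E
```

```text
power_unit 0.72 [344.2, 127.4, 400.9, 209.5] [array([ 607.9, -204.9]), array([224.9, 128.6]), np.float64(5.0)]
tester 0.98 [287.4, 183.9, 324.6, 221.4] [array([514.1, -20.3]), array([ 75.3, 104. ]), np.float64(64.8)]
stand 0.76 [206.8, 188.1, 233.0, 212.2] [array([529.3, 226.1]), array([82.4, 62. ]), np.float64(88.6)]
well (array([ 0.5518599 , -0.21017467,  0.06845834]), np.float64(0.0020418256476142254)) [ 0.5526221  -0.21315893  0.058     ]
seat (array([ 0.50703698, -0.01396132,  0.04007927]), np.float64(0.0017378567752259634)) [ 0.5079205  -0.01390316  0.04      ]
grip (array([0.52995798, 0.22789249, 0.10118386]), np.float64(0.004763925296346315)) [0.53351155 0.22870535 0.094     ]
stand (array([0.52459895, 0.22661765, 0.0082235 ]), np.float64(0.003796874267485191)) [0.52769892 0.22738294 0.        ]
purple (array([0.44223634, 0.23282656, 0.08959818]), np.float64(0.004393174463160302)) [0.44457469 0.23313794 0.088     ] [0.44346429 0.22265735 0.        ]
(array([0.20190837, 0.64411708, 0.23130812]), array([[ 9.54219297e-01, -5.95915862e-06,  2.99107896e-01],
       [-2.99107896e-01,  3.97072715e-05,  9.54219296e-01],
       [-1.75631026e-05, -9.99999999e-01,  3.61070132e-05]]))
```

```bash
R='{"linear":[0.438,-0.025,-0.300],"dr":[0,-18,0],"hand":1}'; python3 -m crank '[{"linear":[0.438,-0.025,-0.300],"dr":[0,-18,0],"hand":1},{"linear":[0.438,-0.025,-0.300],"dr":[0,-18,0],"hand":1},{"linear":[0.438,-0.025,-0.300],"dr":[0,-18,0],"hand":1},{"linear":[0.438,-0.025,-0.300],"dr":[0,-18,0],"hand":1},{"linear":[0.438,-0.025,-0.300],"dr":[0,-18,0],"hand":1},{"linear":[0.438,-0.025,-0.300],"dr":[0,-18,0],"hand":1},{"linear":[0.438,-0.025,-0.300],"dr":[0,-18,0],"hand":1},{"linear":[0.438,-0.025,-0.300],"dr":[0,-18,0],"hand":1},{"linear":[0.438,-0.025,-0.300],"dr":[0,-18,0],"hand":1},{"linear":[0.438,-0.025,-0.300],"dr":[0,-18,0],"hand":1}]'
python3 -c "
from h import *
print(tool())"
```

```text
t: 1.93
eef_pos: [0.4602, 0.3152, 0.2514]
tool_rot: [0.707, -0.707, -0.004, 0.004]
contact_force: [0.8, 0.0, 0.6]
gripper_width: 1.004
(array([0.46020897, 0.315183  , 0.25135   ]), array([[ 9.99945699e-01,  4.65463903e-04, -1.04106613e-02],
       [ 1.04104036e-02,  5.52880181e-04,  9.99945657e-01],
       [ 4.71194457e-04, -9.99999739e-01,  5.48004492e-04]]))
```

```bash
python3 -m crank '[{"linear":[0.068,0,-0.088],"dr":[0,0,0],"hand":1},{"linear":[0.068,0,-0.088],"dr":[0,0,0],"hand":1},{"linear":[0.068,0,-0.088],"dr":[0,0,0],"hand":1},{"linear":[0.068,0,-0.088],"dr":[0,0,0],"hand":1},{"linear":[0.068,0,-0.088],"dr":[0,0,0],"hand":1}]'
python3 - <<'E'
from h import *
print(tool())
c=cam("wrist");im=bot.read_camera("wrist");cv2.imwrite("pics/w1.png",im)
for t,z in (("tongs_grip",.094),("stand",0),("tongs",.006),("tongs_jaw",.0125)):
  print(t,[(np.round(d["xy"],1).tolist(),round(d["score"],2),np.round(onz(c,d["xy"],z),4)) for d in bot.place_of("wrist",t)[:3]])
for d in bot.cut_out("wrist","stand")[:2]: print(round(d["score"],2),d["extent"],[np.round(v,1) for v in rect(c,d["pixels"],.0)])
for d in bot.cut_out("wrist","tongs")[:2]: print(round(d["score"],2),d["extent"])
E
```

```text
t: 2.35
eef_pos: [0.5292, 0.2276, 0.251]
tool_rot: [-0.707, 0.707, 0.002, -0.002]
contact_force: [0.2, -0.2, 0.2]
gripper_width: 1.0
(array([0.52923561, 0.22760995, 0.25098493]), array([[ 9.99982752e-01,  3.80489253e-04, -5.86095919e-03],
       [ 5.86106996e-03, -2.90656159e-04,  9.99982782e-01],
       [ 3.78779178e-04, -9.99999885e-01, -2.92881220e-04]]))
tongs_grip [([249.6, 177.6], 0.83, array([0.5298, 0.2223, 0.094 ])), ([257.3, 79.1], 0.55, array([0.4434, 0.2287, 0.094 ]))]
stand [([251.8, 161.8], 0.73, array([0.5314, 0.2236, 0.    ]))]
tongs [([254.6, 84.5], 0.93, array([0.4434, 0.2264, 0.006 ])), ([247.9, 160.3], 0.84, array([0.5286, 0.219 , 0.006 ]))]
tongs_jaw [([246.8, 160.6], 0.81, array([0.5278, 0.2179, 0.0125])), ([257.8, 83.8], 0.68, array([0.443 , 0.2299, 0.0125]))]
0.67 [234.1, 160.7, 244.5, 178.4] [array([540.4, 208.9]), array([10.9, 26.1]), np.float64(80.2)]
0.63 [219.4, 134.1, 290.1, 187.0] [array([530.5, 226.6]), array([86.8, 64.4]), np.float64(88.3)]
0.91 [232.6, 157.8, 271.4, 204.7]
0.69 [236.6, 66.8, 284.2, 93.9]
```

View pics/w1.png

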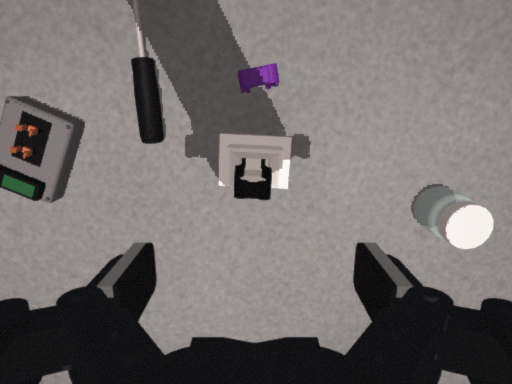

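```bash
python3 - <<'E'
from h import *
c=cam("wrist");im=cv2.imread("pics/w1.png")
for u in ((235,166),(271,166),(235,198),(271,198),(253,182)): print(u,onz(c,u,.143))
g=cv2.cvtColor(im,cv2.COLOR_BGR2GRAY)[150:205,225:280]
m=np.zeros((384,512),bool);m[150:205,225:280]=g<40
n,l,s,ce=cv2.connectedComponentsWithStats(m.astype(np.uint8));k=1+np.argmax(s[1:,4]);print(s[k],ce[k])
print(rect(c,l==k,.143))
E
```

```text
(235, 166) [0.50809865 0.21494749 0.143     ]
(271, 166) [0.50775277 0.24250983 0.143     ]
(235, 198) [0.53359485 0.21487987 0.143     ]
(271, 198) [0.53324067 0.24316279 0.143     ]
(253, 182) [0.52050728 0.2288729  0.143     ]
[235 159  36  40 845] [252.11242604 183.76923077]
((518.0032348632812, 228.39161682128906), (27.285202026367188, 30.34745979309082), 88.13742065429688)
```

```bash
python3 -m crank '[{"linear":[0,0.03,0.0008],"dr":[0,2,0],"hand":0.4},{"linear":[0,0.06,0.0008],"dr":[0,2,0],"hand":0.4},{"linear":[0,0.09,0.0008],"dr":[0,2,0],"hand":0.4},{"linear":[0,0.12,0.0008],"dr":[0,2,0],"hand":0.4},{"linear":[0,0.14,0.0008],"dr":[0,2,0],"hand":0.4},{"linear":[0,0.155,0.0008],"dr":[0,2,0],"hand":0.4},{"linear":[0,0.165,0.0008],"dr":[0,2,0],"hand":0.4},{"linear":[0,0.171,0.0008],"dr":[0,2,0],"hand":0.4},{"linear":[0,0.175,0.0008],"dr":[0,2,0],"hand":0.4},{"linear":[0,0.175,0.0008],"dr":[0,2,0],"hand":0.4}]' 20
python3 - <<'E'
from h import *
print(tool())
c=cam("wrist");im=bot.read_camera("wrist");cv2.imwrite("pics/w2.png",im)
cv2.imwrite("pics/w2s.png",cv2.resize(bot.read_camera("side")[170:270,200:330],(780,600)))
E
```

```text
t: 3.53
eef_pos: [0.5281, 0.2307, 0.0758]
tool_rot: [0.707, -0.707, 0.009, -0.009]
contact_force: [-0.2, 0.4, 0.4]
gripper_width: 0.698
(array([0.52812201, 0.23070639, 0.07580319]), array([[ 9.99706426e-01, -2.51411872e-05,  2.42293337e-02],
       [-2.42293323e-02,  5.43585903e-05,  9.99706425e-01],
       [-2.64508788e-05, -9.99999998e-01,  5.37334778e-05]]))
```

View pics/w2.png

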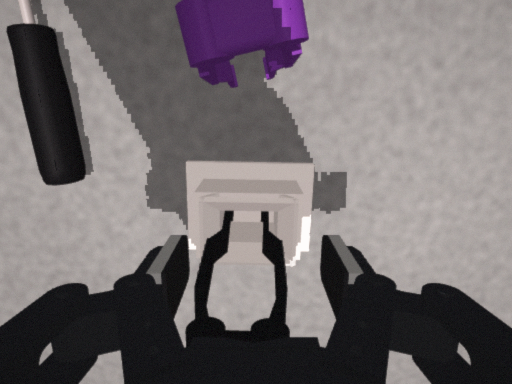

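```bash
python3 -m crank '[{"linear":[0.001,0,-0.0045],"dr":[0,0,0],"hand":0.4},{"linear":[0.001,0,-0.0045],"dr":[0,0,0],"hand":0.4},{"linear":[0.001,0,-0.0045],"dr":[0,0,0],"hand":-0.15},{"linear":[0.001,0,-0.0045],"dr":[0,0,0],"hand":-0.15},{"linear":[0.001,0,-0.0045],"dr":[0,0,0],"hand":-0.15},{"linear":[0.001,0,-0.0045],"dr":[0,0,0],"hand":-0.15},{"linear":[0.001,0,-0.0045],"dr":[0,0,0],"hand":-0.15},{"linear":[0.001,0,-0.0045],"dr":[0,0,0],"hand":-0.15}]' 20
python3 - <<'E'
from h import *
print(tool()[0],bot.get_obs()["gripper_width"])
im=bot.read_camera("wrist");cv2.imwrite("pics/w3.png",im)
E
```

```text
t: 4.3
eef_pos: [0.529, 0.226, 0.0759]
tool_rot: [0.707, -0.707, 0.009, -0.009]
contact_force: [0.3, -0.4, 0.7]
gripper_width: 0.424
[0.52897473 0.22601106 0.07588158] 0.42412409589880645
```

View pics/w3.png

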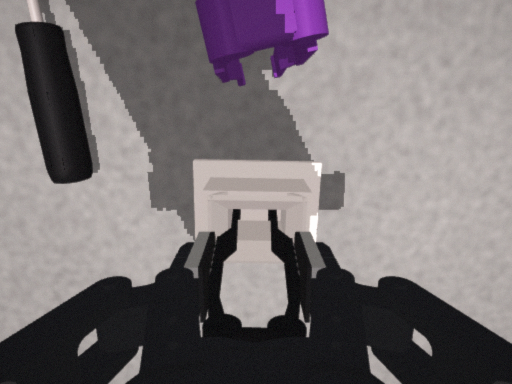

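```bash
python3 -m crank '[{"linear":[0,0,0],"dr":[0,0,0],"hand":-0.2},{"linear":[0,0,0],"dr":[0,0,0],"hand":-0.22},{"linear":[0,0,0],"dr":[0,0,0],"hand":-0.24},{"linear":[0,0,0],"dr":[0,0,0],"hand":-0.25},{"linear":[0,0,0],"dr":[0,0,0],"hand":-0.25},{"linear":[0,0,0],"dr":[0,0,0],"hand":-0.25},{"linear":[0,0,0],"dr":[0,0,0],"hand":-0.25}]' 20
python3 - <<'E'
from h import *
print(tool()[0],bot.get_obs()["gripper_width"])
im=bot.read_camera("wrist");cv2.imwrite("pics/w4.png",im)
E
```

```text
t: 4.93
eef_pos: [0.529, 0.2261, 0.076]
tool_rot: [0.707, -0.707, 0.009, -0.009]
contact_force: [0.4, 0.9, 0.4]
gripper_width: 0.376
[0.52904995 0.22608687 0.07596895] 0.3763788121271796
```

View pics/w4.png

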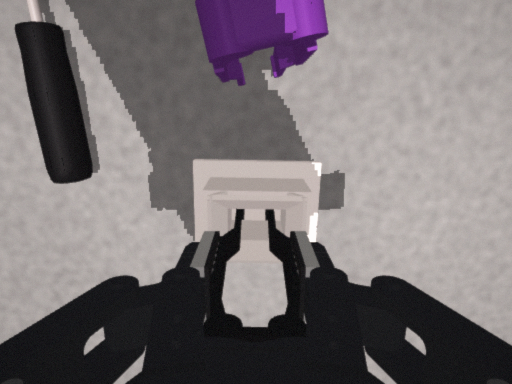

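```bash
python3 -m crank '[{"linear":[0,-0.003,0],"dr":[0,0,0],"hand":-0.25},{"linear":[0,-0.008,0],"dr":[0,0,0],"hand":-0.25},{"linear":[0,-0.016,0],"dr":[0,0,0],"hand":-0.25},{"linear":[0,-0.028,0],"dr":[0,0,0],"hand":-0.25},{"linear":[0,-0.042,0],"dr":[0,0,0],"hand":-0.25},{"linear":[0,-0.057,0],"dr":[0,0,0],"hand":-0.25},{"linear":[0,-0.072,0],"dr":[0,0,0],"hand":-0.25},{"linear":[0,-0.087,0],"dr":[0,0,0],"hand":-0.25},{"linear":[0,-0.1,0],"dr":[0,0,0],"hand":-0.25},{"linear":[0,-0.1,0],"dr":[0,0,0],"hand":-0.25}]'
python3 - <<'E'
from h import *
p,R=tool();print(p,R,bot.get_obs()["gripper_width"])
cv2.imwrite("pics/w5.png",bot.read_camera("wrist"))
T,S=cam("top"),cam("side");bot.read_camera("side");bot.read_camera("top")
for t in ("tongs","tongs_jaw","tongs_grip"):
  for n in("side","wrist"): print(t,n,[(np.round(d["xy"],1).tolist(),round(d["score"],2)) for d in bot.place_of(n,t)[:3]])
# expected tips
for dz in (-.069,-.063): print([proj(cam(n),p+[0,0,dz]) for n in ("side","wrist")])
E
```

```text
t: 5.82
eef_pos: [0.5309, 0.2266, 0.1798]
tool_rot: [0.708, -0.706, 0.007, -0.011]
contact_force: [0.7, 0.5, -0.2]
gripper_width: 0.381
[0.53085131 0.22662024 0.17977754] [[ 0.99967531  0.00515692  0.02495367]
 [-0.02496911  0.00295257  0.99968386]
 [ 0.00508161 -0.99998234  0.00308038]] 0.3810116036419808
tongs side [([283.0, 252.9], 0.64), ([253.7, 212.1], 0.47)]
tongs wrist [([254.6, 203.3], 0.82), ([253.9, 78.8], 0.59)]
tongs_jaw side [([283.0, 246.1], 0.52), ([252.6, 210.5], 0.44)]
tongs_jaw wrist [([258.2, 79.9], 0.76)]
tongs_grip side [([286.2, 223.6], 0.72), ([252.4, 184.4], 0.68)]
tongs_grip wrist [([256.9, 67.5], 0.83)]
[array([252.28657866, 213.88142526]), array([257.12754412, 210.80785551])]
[array([252.26245946, 212.00073433]), array([257.19525465, 213.74949888])]
```

View pics/w5.png

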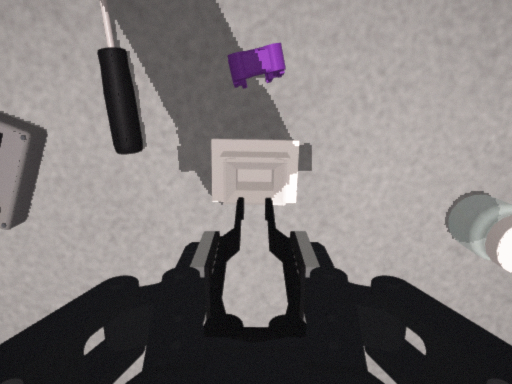

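```bash
python3 -m crank '[{"linear":[0.002,0,-0.015],"dr":[0,-1,0],"hand":-0.25},{"linear":[0.004,0,-0.045],"dr":[0,-2,0],"hand":-0.25},{"linear":[0.008,0,-0.080],"dr":[0,-3,0],"hand":-0.25},{"linear":[0.011,0,-0.115],"dr":[0,-4,0],"hand":-0.25},{"linear":[0.014,0,-0.150],"dr":[0,-5,0],"hand":-0.25},{"linear":[0.017,0,-0.185],"dr":[0,-6,0],"hand":-0.25},{"linear":[0.020,0,-0.220],"dr":[0,-7,0],"hand":-0.25},{"linear":[0.022,0,-0.255],"dr":[0,-7,0],"hand":-0.25},{"linear":[0.024,0,-0.290],"dr":[0,-7,0],"hand":-0.25},{"linear":[0.026,0,-0.325],"dr":[0,-7,0],"hand":-0.25}]'
python3 -c "
from h import *
print(tool())"
```

```text
t: 7.1
eef_pos: [0.5467, -0.1013, 0.1757]
tool_rot: [0.706, -0.706, -0.034, 0.035]
contact_force: [1.3, 0.7, -0.1]
gripper_width: 0.373
(array([ 0.54672922, -0.10132081,  0.17569738]), array([[ 9.95231472e-01, -2.86329189e-04, -9.75409432e-02],
       [ 9.75409466e-02, -2.23382911e-06,  9.95231513e-01],
       [-2.85181721e-04, -9.99999959e-01,  2.57056431e-05]]))
```

```bash
python3 -m crank '[{"linear":[-0.002,0,-0.035],"dr":[0,0,0],"hand":-0.25},{"linear":[-0.004,0,-0.065],"dr":[0,0,0],"hand":-0.25},{"linear":[-0.005,0,-0.090],"dr":[0,0,0],"hand":-0.25},{"linear":[-0.006,0,-0.105],"dr":[0,0,0],"hand":-0.25},{"linear":[-0.006,0,-0.111],"dr":[0,0,0],"hand":-0.25},{"linear":[-0.006,0,-0.111],"dr":[0,0,0],"hand":-0.25},{"linear":[-0.006,0,-0.111],"dr":[0,0,0],"hand":-0.25}]'
python3 - <<'E'
from h import *
p,R=tool();print(p,R)
c=cam("wrist");im=bot.read_camera("wrist");cv2.imwrite("pics/w6.png",im)
for t,z in (("well_mouth",.058),("fuse",.015),("power_unit",0),("tongs_jaw",.113)):
  print(t,[(np.round(d["xy"],1).tolist(),round(d["score"],2),np.round(onz(c,d["xy"],z),4)) for d in bot.place_of("wrist",t)[:3]])
for d in bot.cut_out("wrist","fuse")[:2]: print(round(d["score"],2),d["extent"],[np.round(v,1) for v in rect(c,d["pixels"],.018)])
E
```

```text
t: 7.68
eef_pos: [0.5519, -0.2096, 0.1755]
tool_rot: [0.707, -0.706, -0.034, 0.035]
contact_force: [-0.1, 0.4, -0.3]
gripper_width: 0.38
[ 0.55187287 -0.20956146  0.17550496] [[ 9.95182189e-01 -6.45169774e-04 -9.80407769e-02]
 [ 9.80413353e-02  8.99578733e-04  9.95181937e-01]
 [-5.53865907e-04 -9.99999387e-01  9.58498039e-04]]
well_mouth [([246.0, 184.0], 0.62, array([ 0.5495, -0.2173,  0.058 ])), ([489.3, 151.8], 0.4, array([ 0.5048, -0.0292,  0.058 ]))]
fuse [([244.1, 174.8], 0.95, array([ 0.5513, -0.2199,  0.015 ]))]
power_unit [([459.8, 142.2], 0.65, array([ 0.5027, -0.0179,  0.    ])), ([245.2, 173.5], 0.61, array([ 0.5531, -0.2191,  0.    ]))]
tongs_jaw [([250.6, 204.2], 0.89, array([ 0.5491, -0.2131,  0.113 ]))]
0.94 [238.9, 154.4, 253.5, 194.9] [array([ 549.5, -217.9]), array([38.7, 10. ]), np.float64(5.0)]
0.29 [267.3, 195.4, 300.8, 316.0] [array([ 632.1, -173.5]), array([131.1,  22.2]), np.float64(20.0)]
```

View pics/w6.png

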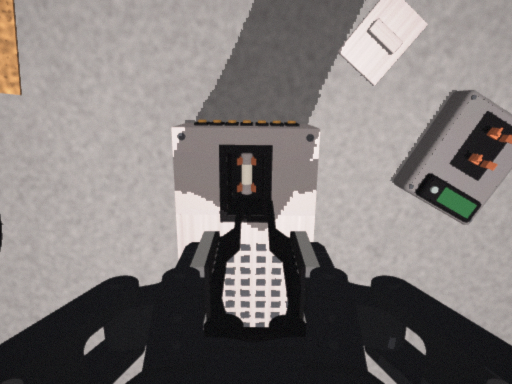

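```bash
python3 - <<'E'
from h import *
c=cam("wrist");im=cv2.imread("pics/w6.png");p,R=tool()
for z in (-.069,-.0625,0): print(z,proj(c,p+[0,0,z]))
a=cv2.imread("pics/w5.png");g=cv2.cvtColor(a,cv2.COLOR_BGR2GRAY)
for r in range(194,226,4):print(r,"".join("#" if v<45 else "." for v in g[r,225:285]))
cv2.imwrite("pics/w6c.png",cv2.resize(im[130:250,190:320],(650,600),interpolation=cv2.INTER_CUBIC))
E
```

```text
-0.069 [255.5663119  205.66206784]
-0.0625 [255.60399509 208.65937056]
0 [256.12215167 249.87329018]
194 ............................................................
198 ..............####........................###...............
202 ............######.......................######.............
206 ............######.......................######.............
210 ...........#######.......................#######............
214 ...........#######.......................#######............
218 ...........#######.......................########...........
222 ..........#####............................######...........
```

View pics/w6c.png

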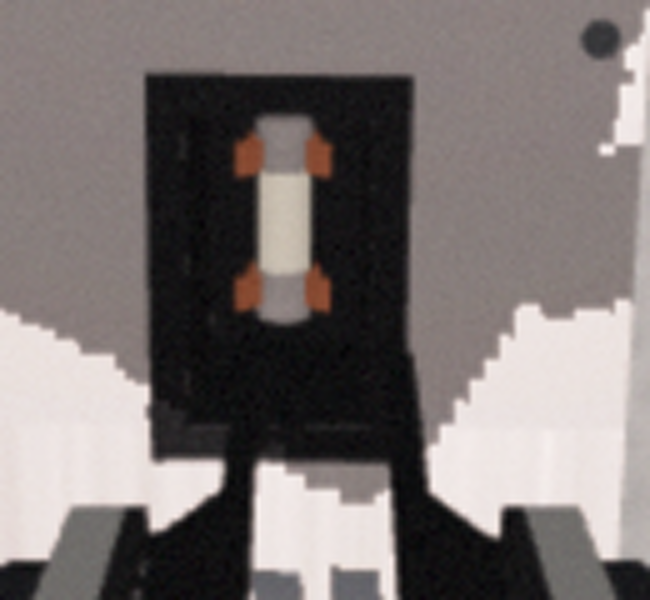

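```bash
python3 -m crank '[{"linear":[-0.003,0,-0.0067],"dr":[0,0,0],"hand":-0.25},{"linear":[-0.003,0,-0.0067],"dr":[0,0,0],"hand":-0.25},{"linear":[-0.003,0.01,-0.0067],"dr":[0,0,0],"hand":-0.25},{"linear":[-0.003,0.025,-0.0067],"dr":[0,0,0],"hand":-0.25},{"linear":[-0.003,0.04,-0.0067],"dr":[0,0,0],"hand":-0.25},{"linear":[-0.003,0.052,-0.0067],"dr":[0,0,0],"hand":-0.25},{"linear":[-0.003,0.060,-0.0067],"dr":[0,0,0],"hand":-0.25},{"linear":[-0.003,0.067,-0.0067],"dr":[0,0,0],"hand":-0.25},{"linear":[-0.003,0.072,-0.0067],"dr":[0,0,0],"hand":-0.25},{"linear":[-0.003,0.072,-0.0067],"dr":[0,0,0],"hand":-0.25}]'
python3 - <<'E'
from h import *
p,R=tool();print(p,R)
c=cam("wrist");im=bot.read_camera("wrist");cv2.imwrite("pics/w7.png",im)
cv2.imwrite("pics/w7c.png",cv2.resize(im[130:250,190:320],(650,600),interpolation=cv2.INTER_CUBIC))
for d in bot.cut_out("wrist","fuse")[:1]: print(round(d["score"],2),d["extent"],[np.round(v,1) for v in rect(c,d["pixels"],.018)])
for z in (-.069,-.0625,-.086): print(z,proj(c,p+[0,0,z]))
E
```

```text
t: 8.82
eef_pos: [0.5491, -0.2175, 0.1029]
tool_rot: [0.706, -0.706, -0.034, 0.035]
contact_force: [-0.1, 0.2, -0.3]
gripper_width: 0.376
[ 0.54909142 -0.21747217  0.10290279] [[ 9.95245860e-01 -1.31203988e-03 -9.73856073e-02]
 [ 9.73861391e-02  3.47613799e-04  9.95246612e-01]
 [-1.27195066e-03 -9.99999079e-01  4.73735692e-04]]
0.86 [243.9, 177.5, 263.1, 225.2] [array([ 551.2, -218. ]), array([35.1, 10.7]), np.float64(5.6)]
-0.069 [255.56036504 205.79018156]
-0.0625 [255.59854684 208.77834429]
-0.086 [255.47002917 198.72036504]
```

View pics/w7c.png

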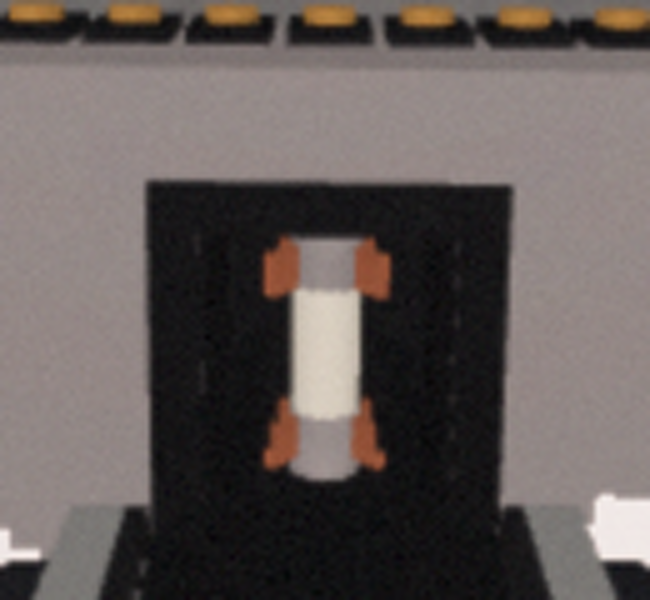

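```bash
python3 -m crank '[{"linear":[0.0005,0.004,0.0005],"dr":[0,0,0],"hand":-0.25},{"linear":[0.0005,0.008,0.0005],"dr":[0,0,0],"hand":-0.25},{"linear":[0.0005,0.012,0.0005],"dr":[0,0,0],"hand":-0.25},{"linear":[0.0005,0.012,0.0005],"dr":[0,0,0],"hand":-0.25}]'
python3 -m crank '[{"linear":[0,0.004,0],"dr":[0,0,0],"hand":-0.25},{"linear":[0,0.008,0],"dr":[0,0,0],"hand":-0.25},{"linear":[0,0.0105,0],"dr":[0,0,0],"hand":-0.25},{"linear":[0,0.0105,0],"dr":[0,0,0],"hand":-0.25},{"linear":[0,0.0105,0],"dr":[0,0,0],"hand":-0.25}]'
python3 - <<'E'
from h import *
p,R=tool();print(p)
im=bot.read_camera("wrist");cv2.imwrite("pics/w8.png",im)
c=np.clip((im[130:250,190:320].astype(float)/255)**.5*255,0,255).astype(np.uint8)
cv2.imwrite("pics/w8c.png",cv2.resize(c,(650,600),interpolation=cv2.INTER_CUBIC))
E
```

```text
t: 9.25
eef_pos: [0.5495, -0.2168, 0.0911]
tool_rot: [0.706, -0.706, -0.034, 0.035]
contact_force: [1.0, -0.0, -0.6]
gripper_width: 0.375
t: 9.67
eef_pos: [0.5498, -0.2171, 0.0811]
tool_rot: [0.706, -0.706, -0.034, 0.035]
contact_force: [0.8, -0.5, -0.3]
gripper_width: 0.37
[ 0.54980184 -0.21705743  0.08112775]
```

View pics/w8c.png

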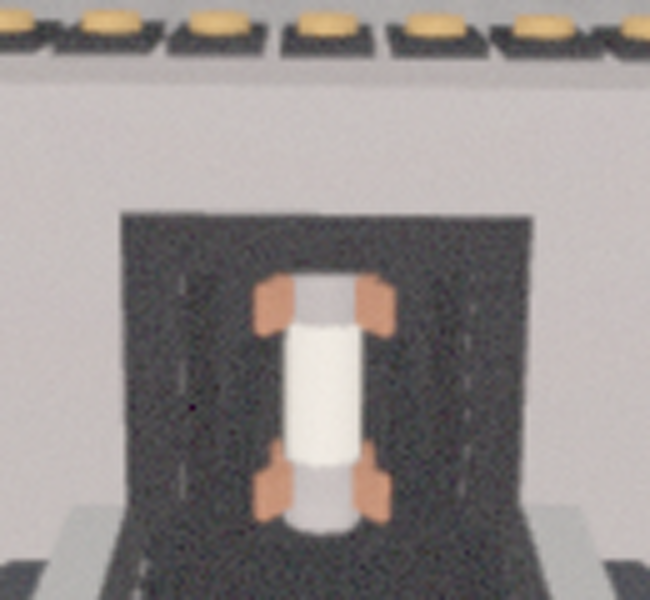

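```bash
python3 -m crank '[{"linear":[0,0.002,0],"dr":[0,0,0],"hand":-0.25},{"linear":[0,0.002,0],"dr":[0,0,0],"hand":-0.27},{"linear":[0,0.002,0],"dr":[0,0,0],"hand":-0.29},{"linear":[0,0.002,0],"dr":[0,0,0],"hand":-0.30},{"linear":[0,0.002,0],"dr":[0,0,0],"hand":-0.32},{"linear":[0,0.002,0],"dr":[0,0,0],"hand":-0.35},{"linear":[0,0.002,0],"dr":[0,0,0],"hand":-0.4},{"linear":[0,0.002,0],"dr":[0,0,0],"hand":-0.5},{"linear":[0,0.002,0],"dr":[0,0,0],"hand":-0.5},{"linear":[0,0.002,0],"dr":[0,0,0],"hand":-0.5}]' 30
python3 -m crank '[{"linear":[0,0,0],"dr":[0,0,0],"hand":-0.5},{"linear":[0,0,0],"dr":[0,0,0],"hand":-0.5},{"linear":[0,0,0],"dr":[0,0,0],"hand":-0.5}]' 38
```

```text
t: 10.55
eef_pos: [0.55, -0.2171, 0.0794]
tool_rot: [-0.706, 0.706, 0.035, -0.034]
contact_force: [0.3, -0.2, -0.6]
gripper_width: 0.339
t: 10.8
eef_pos: [0.55, -0.2171, 0.0795]
tool_rot: [-0.706, 0.706, 0.035, -0.034]
contact_force: [0.6, 0.2, -0.3]
gripper_width: 0.344
```

```bash
python3 -m crank '[{"linear":[0,-0.001,0],"dr":[0,0,0],"hand":-0.5},{"linear":[0,-0.002,0],"dr":[0,0,0],"hand":-0.5},{"linear":[0,-0.003,0],"dr":[0,0,0],"hand":-0.5},{"linear":[0,-0.004,0],"dr":[0,0,0],"hand":-0.5}]'
python3 -m crank '[{"linear":[0,-0.001,0],"dr":[0,0,0],"hand":-0.5},{"linear":[0,-0.002,0],"dr":[0,0,0],"hand":-0.5},{"linear":[0,-0.003,0],"dr":[0,0,0],"hand":-0.5},{"linear":[0,-0.005,0],"dr":[0,0,0],"hand":-0.5},{"linear":[0,-0.006,0],"dr":[0,0,0],"hand":-0.5}]'
python3 - <<'E'
from h import *
p,R=tool();print(p)
im=bot.read_camera("wrist");cv2.imwrite("pics/w9.png",im);c=cam("wrist")
for d in bot.cut_out("wrist","fuse")[:1]: print(round(d["score"],2),d["extent"],[np.round(v,1) for v in rect(c,d["pixels"],p[2]-.0635)])
E
```

```text
t: 11.13
eef_pos: [0.5494, -0.2169, 0.0829]
tool_rot: [0.706, -0.706, -0.034, 0.035]
contact_force: [-0.4, -0.3, -4.2]
gripper_width: 0.338
t: 11.55
eef_pos: [0.5505, -0.2171, 0.09]
tool_rot: [-0.706, 0.706, 0.035, -0.034]
contact_force: [0.6, -1.0, -1.0]
gripper_width: 0.346
[ 0.55047346 -0.21705472  0.09000233]
0.87 [246.5, 180.1, 262.9, 235.8] [array([ 550.6, -217.6]), array([39. , 10.3]), np.float64(5.3)]
```

```bash
python3 -m crank '[{"linear":[0,-0.005,0],"dr":[0,0,0],"hand":-0.5},{"linear":[0,-0.012,0],"dr":[0,0,0],"hand":-0.5},{"linear":[0,-0.022,0],"dr":[0,0,0],"hand":-0.5},{"linear":[0,-0.034,0],"dr":[0,0,0],"hand":-0.5},{"linear":[0,-0.046,0],"dr":[0,0,0],"hand":-0.5},{"linear":[0,-0.058,0],"dr":[0,0,0],"hand":-0.5},{"linear":[0,-0.070,0],"dr":[0,0,0],"hand":-0.5},{"linear":[0,-0.082,0],"dr":[0,0,0],"hand":-0.5},{"linear":[0,-0.09,0],"dr":[0,0,0],"hand":-0.5},{"linear":[0,-0.09,0],"dr":[0,0,0],"hand":-0.5}]'
python3 - <<'E'
from h import *
p,R=tool();print(p)
c=cam("wrist");im=bot.read_camera("wrist");cv2.imwrite("pics/w10.png",im)
for n in ("wrist",):
 for d in bot.cut_out("wrist","fuse")[:2]: print(round(d["score"],2),d["extent"],[np.round(v,1) for v in rect(c,d["pixels"],p[2]-.0635)])
 for t,z in (("tester_seat",.04),("tester",.0)):
  print(t,[(np.round(d["xy"],1).tolist(),round(d["score"],2),np.round(onz(c,d["xy"],z),4)) for d in bot.place_of("wrist",t)[:3]])
 for d in bot.cut_out("wrist","tester")[:2]: print(round(d["score"],2),d["extent"],[np.round(v,1) for v in rect(c,d["pixels"],.03)])
E
```

```text
t: 12.48
eef_pos: [0.5512, -0.2175, 0.1818]
tool_rot: [-0.706, 0.707, 0.036, -0.033]
contact_force: [0.2, -0.5, 0.2]
gripper_width: 0.342
[ 0.55116679 -0.21751952  0.1817861 ]
0.68 [246.2, 176.4, 262.7, 236.5] [array([ 551.1, -218.1]), array([39.7, 10.4]), np.float64(5.3)]
tester_seat []
tester [([467.4, 140.4], 0.71, array([ 0.5008, -0.0157,  0.    ])), ([493.9, 149.3], 0.47, array([0.5067, 0.0124, 0.    ]))]
0.63 [401.4, 90.7, 511.8, 221.9] [array([514.1, -30. ]), array([86.2, 98.7]), np.float64(66.5)]
```

```bash
python3 -m crank '[{"linear":[-0.002,0,0.015],"dr":[0,3,0],"hand":-0.5},{"linear":[-0.005,0,0.040],"dr":[0,7,0],"hand":-0.5},{"linear":[-0.008,0,0.070],"dr":[0,12,0],"hand":-0.5},{"linear":[-0.012,0,0.100],"dr":[0,17,0],"hand":-0.5},{"linear":[-0.015,0,0.130],"dr":[0,22,0],"hand":-0.5},{"linear":[-0.018,0,0.160],"dr":[0,26,0],"hand":-0.5},{"linear":[-0.021,0,0.185],"dr":[0,29,0],"hand":-0.5},{"linear":[-0.023,0,0.2],"dr":[0,30.6,0],"hand":-0.5},{"linear":[-0.023,0,0.2065],"dr":[0,30.6,0],"hand":-0.5},{"linear":[-0.023,0,0.2065],"dr":[0,30.6,0],"hand":-0.5}]'
python3 -m crank '[{"linear":[0,0,0],"dr":[0,0,0],"hand":-0.5},{"linear":[0,0,0],"dr":[0,0,0],"hand":-0.5}]'
cat > t.py <<'E'
from h import *
import sys
p,R=tool();print(p,np.degrees(np.arctan2(R[1,0],R[0,0])))
c=cam("wrist");im=bot.read_camera("wrist");cv2.imwrite("pics/%s.png"%sys.argv[1],im)
b=lambda X:np.round(R.T@(np.append(X,0)-[p[0],p[1],0])*1000,1)
for d in bot.cut_out("wrist","fuse")[:2]:
  r=rect(c,d["pixels"],p[2]-.0635);print("fuse",round(d["score"],2),d["extent"],[np.round(v,1) for v in r],b(np.array(r[0])/1000))
for d in bot.place_of("wrist","tester_seat")[:3]:
  x=onz(c,d["xy"],.04);print("seat",np.round(d["xy"],1),round(d["score"],2),np.round(x,4),b(x[:2]))
for d in bot.cut_out("wrist","tester")[:1]: print(round(d["score"],2),d["extent"],[np.round(v,1) for v in rect(c,d["pixels"],.03)])
hsv=cv2.cvtColor(im,cv2.COLOR_BGR2HSV);m=cv2.inRange(hsv,(3,110,60),(18,255,255))
n,l,s,ce=cv2.connectedComponentsWithStats(m)
for i in range(1,n):
  if s[i,4]>12: x=onz(c,ce[i],.045);print("copper",s[i],np.round(ce[i],1),np.round(x,4),b(x[:2]))
E
python3 t.py w11
```

```text
t: 13.57
eef_pos: [0.5067, -0.0122, 0.179]
tool_rot: [0.691, -0.691, 0.152, -0.151]
contact_force: [-0.0, -1.1, -1.2]
gripper_width: 0.343
t: 13.73
eef_pos: [0.5072, -0.0154, 0.1793]
tool_rot: [-0.69, 0.69, -0.154, 0.154]
contact_force: [1.1, 0.4, -0.7]
gripper_width: 0.346
[ 0.50716015 -0.01541847  0.1792943 ] -25.087904575819696
fuse 0.74 [0.0, 228.5, 162.2, 384.0] [array([ 537.2, -153.5]), array([105.6, 115.6]), np.float64(6.3)] [ 8.570e+01  1.000e-01 -1.123e+02]
fuse 0.64 [245.9, 177.2, 264.5, 238.9] [array([506.9, -16.4]), array([10.9, 39.7]), np.float64(64.5)] [ 0.2  0.  -1. ]
seat [252.7 176.4] 0.9 [ 0.5024 -0.016   0.04  ] [-4.1  0.  -2.5]
seat [251.7 208.2] 0.46 [ 0.5283 -0.0291  0.04  ] [24.9  0.  -3.4]
0.85 [212.4, 133.1, 295.7, 241.3] [array([515.4, -22.3]), array([ 76.3, 103.3]), np.float64(66.0)]
copper [241 158  22  11 184] [251.8 162.9] [ 0.4905 -0.0112  0.045 ] [-16.9  -0.   -3.2]
copper [242 187   5  10  37] [244.5 192.2] [ 0.511  -0.0279  0.045 ] [ 8.8  0.  -9.6]
copper [ 92 238   8   6  24] [ 95.7 240.4] [ 0.4948 -0.1685  0.045 ] [ 5.370e+01  1.000e-01 -1.439e+02]
copper [ 82 244   7   6  23] [ 85.2 246.4] [ 0.4958 -0.1803  0.045 ] [ 5.960e+01  1.000e-01 -1.541e+02]
copper [ 71 250   8   7  26] [ 74.5 252.6] [ 0.4969 -0.1924  0.045 ] [ 6.570e+01  1.000e-01 -1.647e+02]
copper [ 60 256   8   6  23] [ 64.  258.6] [ 0.4979 -0.2045  0.045 ] [ 7.170e+01  1.000e-01 -1.751e+02]
copper [ 50 262   8   6  25] [ 54.  264.5] [ 0.499  -0.2161  0.045 ] [ 7.770e+01  1.000e-01 -1.852e+02]
copper [ 40 268   8   6  26] [ 43.5 270.5] [ 0.5    -0.2284  0.045 ] [  83.8    0.2 -195.9]
copper [ 30 274   8   6  22] [ 33.8 276.4] [ 0.5012 -0.24    0.045 ] [ 8.990e+01  2.000e-01 -2.059e+02]
```

```bash
python3 -m crank '[{"linear":[-0.0043,0,-0.0022],"dr":[0,0,0],"hand":-0.5},{"linear":[-0.0043,0.005,-0.0022],"dr":[0,0,0],"hand":-0.5},{"linear":[-0.0043,0.015,-0.0022],"dr":[0,0,0],"hand":-0.5},{"linear":[-0.0043,0.027,-0.0022],"dr":[0,0,0],"hand":-0.5},{"linear":[-0.0043,0.039,-0.0022],"dr":[0,0,0],"hand":-0.5},{"linear":[-0.0043,0.047,-0.0022],"dr":[0,0,0],"hand":-0.5},{"linear":[-0.0043,0.053,-0.0022],"dr":[0,0,0],"hand":-0.5},{"linear":[-0.0043,0.053,-0.0022],"dr":[0,0,0],"hand":-0.5},{"linear":[-0.0043,0.053,-0.0022],"dr":[0,0,0],"hand":-0.5}]'
python3 t.py w12 | grep -v "copper.*2[3-9][0-9] "
python3 - <<'E'
from h import *
im=cv2.imread("pics/w12.png");cv2.imwrite("pics/w12c.png",cv2.resize(im[110:270,150:363],(799,600),interpolation=cv2.INTER_CUBIC))
E
```

```text
t: 14.68
eef_pos: [0.502, -0.014, 0.1261]
tool_rot: [-0.69, 0.69, -0.153, 0.153]
contact_force: [0.7, 0.6, -0.4]
gripper_width: 0.344
[ 0.50199505 -0.01404754  0.12609755] -25.009727545074128
fuse 0.57 [244.5, 178.1, 263.2, 239.1] [array([501.4, -14.8]), array([10.9, 40.3]), np.float64(64.6)] [-0.2  0.  -1. ]
seat [251.3 199.5] 0.72 [ 0.5017 -0.0174  0.04  ] [ 1.1  0.  -3.2]
0.93 [201.0, 145.5, 304.6, 277.6] [array([516.1, -22. ]), array([ 74.4, 105.9]), np.float64(66.7)]
```

View pics/w12c.png

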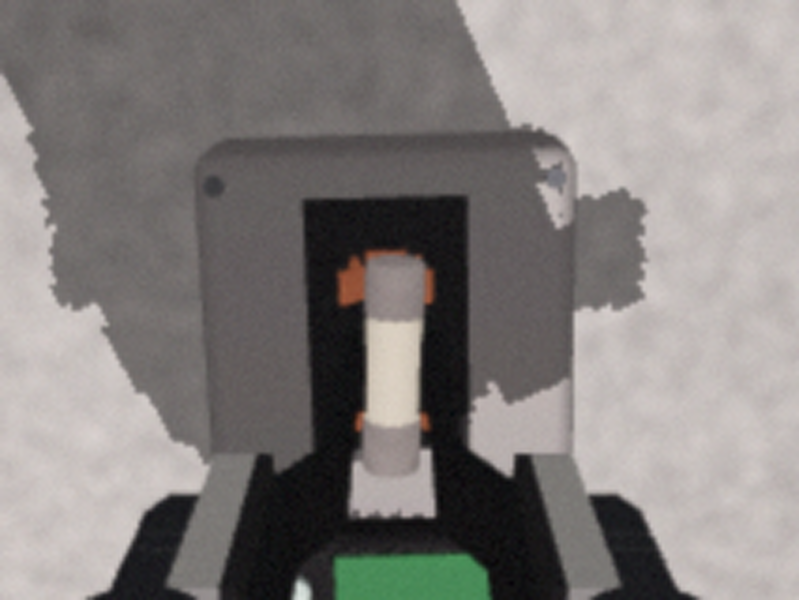

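```bash
python3 -m crank '[{"linear":[0.001,0,-0.0013],"dr":[0,-1.7,0],"hand":-0.5},{"linear":[0.001,0.002,-0.0013],"dr":[0,-1.7,0],"hand":-0.5},{"linear":[0.001,0.005,-0.0013],"dr":[0,-1.7,0],"hand":-0.5},{"linear":[0.001,0.007,-0.0013],"dr":[0,-1.7,0],"hand":-0.5},{"linear":[0.001,0.007,-0.0013],"dr":[0,-1.7,0],"hand":-0.5}]' 
python3 t.py w13 | grep -v "copper.*2[3-9][0-9] "
python3 - <<'E'
from h import *
im=cv2.imread("pics/w13.png");hsv=cv2.cvtColor(im,cv2.COLOR_BGR2HSV)
g=hsv[150:250:4,225:285]
for i,row in enumerate(g): print(150+4*i,"".join("c" if (3<=h<=18 and s>110 and v>60) else "#" if v<45 else "o" if v>150 else "-" for h,s,v in row))
E
```

```text
t: 15.3
eef_pos: [0.5021, -0.0155, 0.1189]
tool_rot: [-0.692, 0.693, -0.143, 0.143]
contact_force: [0.6, 0.5, 0.5]
gripper_width: 0.349
[ 0.50213933 -0.01547603  0.11892561] -23.328128985152098
fuse 0.64 [245.7, 178.4, 262.2, 238.0] [array([501.8, -16.3]), array([11. , 39.7]), np.float64(66.3)] [ 0.1  0.  -0.9]
seat [252.5 202.9] 0.84 [ 0.5026 -0.0181  0.04  ] [ 1.5 -0.  -2.3]
seat [250.5 205.9] 0.59 [ 0.5041 -0.0203  0.04  ] [ 3.7 -0.  -3.7]
0.76 [203.5, 143.2, 308.3, 279.8] [array([516.2, -22.2]), array([ 74. , 105.2]), np.float64(66.4)]
150 ------------------------------------------------------------
154 ------------------------------------------------------------
158 ------------------------------------------------------------
162 ------------------------------------------------------------
166 --------############################################--------
170 --------#############################################-------
174 --------############################################--------
178 --------###############---------------##############--------
182 --------###########-cc--------
[... 370 characters left out ...]
############-oooooooooooooo-##############--------
210 ---------#############-ooooooooooooo--##############--------
214 ---------#############-ooooooooooooo--##############--------
218 ---------#############-ooooooooooooo--#############------o--
222 ---------##########-cc-oooooooooooooocc-###########--ooooooo
226 ---------##########cc-----oooooooo----cc#########---oooooooo
230 --------#############---ooooooooooo---#############-oooooooo
234 ---################------oooooooo----ooo-###############-ooo
238 ##################-ooooooooooooooooooooo-###################
242 ##################-oooooooooooooooooooooo-##################
246 #################--oooooooooooooooooooooo-##################
```

```bash
python3 -m crank '[{"linear":[0,0.002,0],"dr":[0,0,0],"hand":-0.5},{"linear":[0,0.004,0],"dr":[0,0,0],"hand":-0.5},{"linear":[0,0.006,0],"dr":[0,0,0],"hand":-0.5},{"linear":[0,0.007,0],"dr":[0,0,0],"hand":-0.5}]' 40
python3 -m crank '[{"linear":[0,0.001,0],"dr":[0,0,0],"hand":-0.5},{"linear":[0,0.002,0],"dr":[0,0,0],"hand":-0.5},{"linear":[0,0.003,0],"dr":[0,0,0],"hand":-0.5}]'
python3 t.py w14 | grep fuse
```

```text
t: 15.83
eef_pos: [0.5024, -0.0155, 0.1121]
tool_rot: [0.693, -0.693, 0.143, -0.143]
contact_force: [0.3, 0.9, 0.5]
gripper_width: 0.342
t: 16.08
eef_pos: [0.5031, -0.0156, 0.11]
tool_rot: [0.693, -0.692, 0.143, -0.143]
contact_force: [-0.7, 0.5, 8.5]
gripper_width: 0.342
fuse 0.55 [244.7, 177.1, 263.4, 238.1] [array([503.2, -16.6]), array([ 9.7, 39. ]), np.float64(66.4)] [ 0.5 -0.  -0.9]
```

Contact at about 8.5 N, with the fuse unmoved in the jaws. Pressing on.

```bash
python3 -m crank '[{"linear":[0,0.001,0],"dr":[0,0,0],"hand":-0.5},{"linear":[0,0.002,0],"dr":[0,0,0],"hand":-0.5},{"linear":[0,0.003,0],"dr":[0,0,0],"hand":-0.5}]'
python3 -m crank '[{"linear":[0,0.001,0],"dr":[0,0,0],"hand":-0.5},{"linear":[0,0.0015,0],"dr":[0,0,0],"hand":-0.5},{"linear":[0,0.002,0],"dr":[0,0,0],"hand":-0.5}]'
python3 t.py w15 | grep fuse
```

```text
t: 16.53
eef_pos: [0.5031, -0.0157, 0.1067]
tool_rot: [0.693, -0.692, 0.142, -0.143]
contact_force: [0.6, -0.3, 1.6]
gripper_width: 0.344
t: 16.78
eef_pos: [0.5018, -0.0152, 0.1037]
tool_rot: [-0.693, 0.693, -0.143, 0.142]
contact_force: [-0.2, 0.7, -1.7]
gripper_width: 0.341
fuse 0.66 [245.3, 177.9, 263.3, 237.7] [array([501.8, -16.2]), array([ 9.7, 40.3]), np.float64(66.4)] [ 0.4 -0.  -0.9]
```

```bash
python3 -m crank '[{"linear":[0,0.0005,0],"dr":[0,0,0],"hand":-0.5},{"linear":[0,0.001,0],"dr":[0,0,0],"hand":-0.5},{"linear":[0,0.001,0],"dr":[0,0,0],"hand":-0.5}]'
python3 t.py w16 | grep fuse
```

```text
t: 17.23
eef_pos: [0.5027, -0.0157, 0.1035]
tool_rot: [0.693, -0.693, 0.143, -0.143]
contact_force: [-0.4, 0.5, -1.7]
gripper_width: 0.345
```

```bash
python3 -m crank '[{"linear":[0,0.0005,0],"dr":[0,0,0],"hand":-0.5},{"linear":[0,0.001,0],"dr":[0,0,0],"hand":-0.5},{"linear":[0,0.001,0],"dr":[0,0,0],"hand":-0.5},{"linear":[0,0.001,0],"dr":[0,0,0],"hand":-0.5}]'
python3 t.py w17
```

```text
t: 17.77
eef_pos: [0.5029, -0.0157, 0.1031]
tool_rot: [0.693, -0.692, 0.143, -0.143]
contact_force: [-1.6, 0.8, 5.8]
gripper_width: 0.341
[ 0.5029296  -0.01568202  0.10308915] -23.319603240328018
fuse 0.96 [244.9, 178.1, 264.3, 238.4] [array([503.1, -16.6]), array([ 9.7, 40.3]), np.float64(66.7)] [ 0.5 -0.  -0.8]
fuse 0.56 [361.2, 0.3, 445.0, 139.9] [array([459.9,  97.1]), array([85.2, 25.2]), np.float64(2.8)] [-84.2  -0.   86.6]
seat [254.3 208.6] 0.76 [ 0.5031 -0.0168  0.04  ] [ 0.6 -0.  -0.9]
0.62 [198.7, 147.6, 311.8, 294.1] [array([516.1, -22.1]), array([ 74.6, 106.8]), np.float64(66.7)]
copper [240 183   9  16 102] [244.1 191.2] [ 0.4886 -0.0175  0.045 ] [-12.5  -0.   -7.3]
copper [261 184   8  15  94] [264.6 191.4] [ 0.4938 -0.0058  0.045 ] [-12.3  -0.    5.5]
copper [244 220   5  15  56] [245.9 227.8] [ 0.5115 -0.0263  0.045 ] [12.   0.  -6.4]
copper [261 220   4  15  46] [262.6 227.9] [ 0.5158 -0.0164  0.045 ] [12.1  0.   4.4]
copper [ 43 276  11   9  44] [ 48.6 279.5] [ 0.4929 -0.1634  0.045 ] [  49.2   -0.  -139.7]
copper [ 29 284  12   8  38] [ 34.8 287. ] [ 0.494  -0.1751  0.045 ] [  54.9   -0.  -150. ]
copper [ 16 291  11   8  44] [ 21.1 294.2] [ 0.495  -0.1868  0.045 ] [  60.4   -0.  -160.3]
copper [  2 298  11   8  40] [  7.6 301.2] [ 0.4959 -0.1983  0.045 ] [  65.8   -0.  -170.5]
```

```bash
python3 -m crank '[{"linear":[0,-0.0008,0],"dr":[0,0,0],"hand":-0.5},{"linear":[0,-0.0008,0],"dr":[0,0,0],"hand":-0.32},{"linear":[0,-0.0008,0],"dr":[0,0,0],"hand":-0.3},{"linear":[0,-0.0008,0],"dr":[0,0,0],"hand":-0.28},{"linear":[0,-0.0008,0],"dr":[0,0,0],"hand":-0.26},{"linear":[0,-0.0008,0],"dr":[0,0,0],"hand":-0.24},{"linear":[0,-0.0008,0],"dr":[0,0,0],"hand":-0.24},{"linear":[0,-0.0008,0],"dr":[0,0,0],"hand":-0.24},{"linear":[0,-0.0008,0],"dr":[0,0,0],"hand":-0.24}]' 30
python3 -m crank '[{"linear":[0,-0.001,0],"dr":[0,0,0],"hand":-0.24},{"linear":[0,-0.003,0],"dr":[0,0,0],"hand":-0.24},{"linear":[0,-0.006,0],"dr":[0,0,0],"hand":-0.24},{"linear":[0,-0.010,0],"dr":[0,0,0],"hand":-0.24},{"linear":[0,-0.016,0],"dr":[0,0,0],"hand":-0.24},{"linear":[0,-0.016,0],"dr":[0,0,0],"hand":-0.24}]' 20
python3 t.py w18|grep -E "fuse|seat|opper"
```

```text
t: 18.72
eef_pos: [0.5024, -0.0156, 0.1031]
tool_rot: [-0.692, 0.693, -0.143, 0.143]
contact_force: [0.0, -0.2, -0.1]
gripper_width: 0.379
t: 19.22
eef_pos: [0.5033, -0.0156, 0.1205]
tool_rot: [0.693, -0.692, 0.142, -0.144]
contact_force: [-0.4, -0.2, 0.1]
gripper_width: 0.384
fuse 0.89 [247.9, 171.6, 260.5, 229.7] [array([498. , -14.4]), array([ 8.9, 36.4]), np.float64(67.0)] [-5.3 -0.  -1. ]
seat [251.4 201.2] 0.83 [ 0.503  -0.0186  0.04  ] [ 0.9 -0.  -2.9]
copper [241 177   8  14  87] [244.5 184. ] [ 0.4886 -0.0174  0.045 ] [-12.8  -0.   -7.5]
copper [260 177   8  14  84] [263.5 184.2] [ 0.4938 -0.0057  0.045 ] [-12.6  -0.    5.3]
copper [241 211   8  15  79] [244.9 218.9] [ 0.5116 -0.0273  0.045 ] [12.3  0.  -7.5]
copper [260 210   7  16  74] [262.9 218.8] [ 0.5165 -0.0158  0.045 ] [12.2  0.   5.1]
copper [ 56 265  10   7  35] [ 61.1 267.9] [ 0.4932 -0.1648  0.045 ] [ 4.980e+01 -1.000e-01 -1.411e+02]
copper [ 43 272  10   7  34] [ 48.1 274.9] [ 0.4943 -0.1766  0.045 ] [ 5.550e+01 -1.000e-01 -1.514e+02]
copper [ 30 279  11   8  42] [ 34.9 282. ] [ 0.4955 -0.1886  0.045 ] [ 6.13e+01 -1.00e-01 -1.62e+02]
copper [ 17 285  11   8  37] [ 22.5 288.5] [ 0.4964 -0.2     0.045 ] [ 6.670e+01 -1.000e-01 -1.721e+02]
copper [  5 292  10   8  35] [ 10.1 295.1] [ 0.4974 -0.2116  0.045 ] [ 7.210e+01 -1.000e-01 -1.823e+02]
```

```bash
python3 -m crank '[{"linear":[0,-0.01,0],"dr":[0,0,0],"hand":-0.24},{"linear":[0,-0.025,0],"dr":[0,0,0],"hand":-0.24},{"linear":[0,-0.04,0],"dr":[0,0,0],"hand":-0.24},{"linear":[0,-0.053,0],"dr":[0,0,0],"hand":-0.24},{"linear":[0,-0.06,0],"dr":[0,0,0],"hand":-0.24},{"linear":[0,-0.06,0],"dr":[0,0,0],"hand":-0.24},{"linear":[0,-0.06,0],"dr":[0,0,0],"hand":-0.24}]' 20
python3 - <<'E'
from h import *
p,R=tool();print(p,R)
c=cam("wrist");im=bot.read_camera("wrist");cv2.imwrite("pics/w19.png",im)
for d in bot.cut_out("wrist","fuse")[:2]: print(round(d["score"],2),d["extent"],[np.round(v,1) for v in rect(c,d["pixels"],.042)])
d=np.array([.529,.2261])-p[:2];print("to stand", R.T@[d[0],d[1],0])
E
```

```text
t: 20.0
eef_pos: [0.5025, -0.0155, 0.1794]
tool_rot: [0.693, -0.692, 0.143, -0.143]
contact_force: [0.3, 0.1, -0.2]
gripper_width: 0.385
[ 0.50253923 -0.01549096  0.17936514] [[ 9.18429385e-01  5.71026770e-04  3.95584552e-01]
 [-3.95584737e-01  2.52437039e-04  9.18429449e-01]
 [ 4.24587609e-04 -9.99999805e-01  4.57735069e-04]]
0.8 [246.5, 159.1, 261.5, 203.9] [array([502.2, -16.1]), array([ 9.6, 39.1]), np.float64(66.5)]
0.21 [203.0, 197.7, 306.1, 344.3] [array([585.1, -48.8]), array([100.8, 150.7]), np.float64(64.6)]
to stand [-7.12673511e-02  7.60963124e-05  2.32351722e-01]
```

```bash
python3 -m crank '[{"linear":[-0.004,0,0.013],"dr":[0,-2,0],"hand":-0.24},{"linear":[-0.012,0,0.040],"dr":[0,-5,0],"hand":-0.24},{"linear":[-0.022,0,0.072],"dr":[0,-8,0],"hand":-0.24},{"linear":[-0.032,0,0.105],"dr":[0,-11,0],"hand":-0.24},{"linear":[-0.042,0,0.138],"dr":[0,-14,0],"hand":-0.24},{"linear":[-0.052,0,0.170],"dr":[0,-17,0],"hand":-0.24},{"linear":[-0.060,0,0.196],"dr":[0,-20,0],"hand":-0.24},{"linear":[-0.066,0,0.215],"dr":[0,-21.8,0],"hand":-0.24},{"linear":[-0.070,0,0.227],"dr":[0,-21.8,0],"hand":-0.24},{"linear":[-0.0713,0,0.2324],"dr":[0,-21.8,0],"hand":-0.24}]' 20
python3 -m crank '[{"linear":[0,0,0],"dr":[0,0,0],"hand":-0.24},{"linear":[0,0,0],"dr":[0,0,0],"hand":-0.24},{"linear":[0,0,0],"dr":[0,0,0],"hand":-0.24}]' 20
cat > s.py <<'E'
from h import *
import sys
p,R=tool();print(p,np.degrees(np.arctan2(R[1,0],R[0,0])),R[2])
c=cam("wrist");im=bot.read_camera("wrist");cv2.imwrite("pics/%s.png"%sys.argv[1],im)
b=lambda X:np.round(R.T@(np.append(X,0)-[p[0],p[1],0])*1000,1)
print("now",b([.529,.2261]))
for d in bot.cut_out("wrist","stand")[:2]:
  r=rect(c,d["pixels"],0);print("stand",round(d["score"],2),d["extent"],[np.round(v,1) for v in r],b(np.array(r[0])/1000))
g=cv2.cvtColor(im,cv2.COLOR_BGR2GRAY)
for r in range(130,236,4):print(r,"".join("#" if v<45 else "." if v>150 else "-" for v in g[r,205:305]))
E
python3 s.py w20
```

```text
t: 20.93
eef_pos: [0.5284, 0.2283, 0.1786]
tool_rot: [0.707, -0.707, 0.009, -0.008]
contact_force: [-0.2, 0.2, -1.4]
gripper_width: 0.381
t: 21.18
eef_pos: [0.5291, 0.2239, 0.1791]
tool_rot: [-0.707, 0.707, -0.01, 0.01]
contact_force: [0.6, 0.6, -0.8]
gripper_width: 0.379
[0.52913677 0.2238922  0.17911309] -1.6835109246226776 [-2.16638534e-04 -9.99999402e-01 -1.07157395e-03]
now [-0.2 -0.   2.2]
stand 0.6 [214.2, 141.1, 302.7, 206.6] [array([532.3, 226.3]), array([85.4, 66.2]), np.float64(87.2)] [ 3.1 -0.   2.5]
stand 0.55 [268.9, 196.8, 302.5, 315.3] [array([625.2, 251.2]), array([140.4,  24.1]), np.float64(13.6)] [95.2 -0.1 30.1]
130 ----------------------------------------------------------------------------------..................
134 -------------------------------------------------------------------------------------...............
138 ---------------------------------------------------------------------------------------.............
142 ----------................................--------------------------------------------------........
146 ----------..........................
[... 1674 characters left out ...]
-#######-.....................-########-..............................
214 ..............................-#######-.....................-########-..............................
218 .............................-#######--.....................-########--.............................
222 .............................-#####-...........................-######-.............................
226 ............................-######-...........................-######--............................
230 ........................--#########-...........................-#########--.........................
234 ---------####--....-##############--...........................-##############--.....-####----------
```

```bash
python3 -m crank '[{"linear":[0,0.005,0.0022],"dr":[0,0,0],"hand":-0.24},{"linear":[0,0.015,0.0022],"dr":[0,0,0],"hand":-0.24},{"linear":[0,0.03,0.0022],"dr":[0,0,0],"hand":-0.24},{"linear":[0,0.043,0.0022],"dr":[0,0,0],"hand":-0.24},{"linear":[0,0.053,0.0022],"dr":[0,0,0],"hand":-0.24},{"linear":[0,0.06,0.0022],"dr":[0,0,0],"hand":-0.24},{"linear":[0,0.064,0.0022],"dr":[0,0,0],"hand":-0.24},{"linear":[0,0.064,0.0022],"dr":[0,0,0],"hand":-0.24}]' 20
python3 -m crank '[{"linear":[0,0.004,0],"dr":[0,0,0],"hand":-0.24},{"linear":[0,0.008,0],"dr":[0,0,0],"hand":-0.24},{"linear":[0,0.012,0],"dr":[0,0,0],"hand":-0.24},{"linear":[0,0.012,0],"dr":[0,0,0],"hand":-0.24}]' 20
python3 s.py w21
```

```text
t: 21.95
eef_pos: [0.5285, 0.228, 0.1142]
tool_rot: [-0.707, 0.707, -0.01, 0.009]
contact_force: [0.3, -0.8, 0.3]
gripper_width: 0.382
t: 22.28
eef_pos: [0.5286, 0.2282, 0.1026]
tool_rot: [-0.707, 0.707, -0.01, 0.009]
contact_force: [-0.3, 1.3, -1.2]
gripper_width: 0.379
[0.52863617 0.22816623 0.10259884] -1.5017062949939584 [-7.26129060e-04 -9.99999681e-01 -3.31428176e-04]
now [ 0.4  0.  -2.1]
stand 0.73 [267.8, 198.7, 302.7, 313.9] [array([585. , 250.1]), array([106.4,  17.4]), np.float64(12.4)] [55.8 -0.  23.4]
stand 0.57 [198.0, 154.5, 312.7, 245.7] [array([535.3, 226. ]), array([85.6, 72. ]), np.float64(87.5)] [ 6.7 -0.  -2. ]
130 --------------------------------------------------------------------------------------------........
134 --------------------------------------------------------------------------------------------........
138 -----------------------------------------------------------------------------------------------.....
142 ----------------------------------------------------------------------------------------------......
146 ------------------------------------
[... 1674 characters left out ...]
-#######-....................--########---............................
214 ........................-....--#######-.....................-########-..............................
218 .............................-########-.....................-########--.............................
222 ............................--#####-..........................--######-.............................
226 ............................-######-...........................-######--............................
230 ........................--#########-...........................-#########--.........................
234 ---------####--....-##############--...........................--#############--.....-#####---------
```

```bash
python3 -m crank '[{"linear":[0.0003,0,-0.0018],"dr":[0,0,0],"hand":-0.24},{"linear":[0.0003,0.004,-0.0018],"dr":[0,0,0],"hand":-0.24},{"linear":[0.0003,0.010,-0.0018],"dr":[0,0,0],"hand":-0.24},{"linear":[0.0003,0.016,-0.0018],"dr":[0,0,0],"hand":-0.24},{"linear":[0.0003,0.020,-0.0018],"dr":[0,0,0],"hand":-0.24},{"linear":[0.0003,0.023,-0.0018],"dr":[0,0,0],"hand":-0.24},{"linear":[0.0003,0.023,-0.0018],"dr":[0,0,0],"hand":-0.24}]' 20
python3 -m crank '[{"linear":[0,0.001,0],"dr":[0,0,0],"hand":-0.24},{"linear":[0,0.002,0],"dr":[0,0,0],"hand":-0.24},{"linear":[0,0.0025,0],"dr":[0,0,0],"hand":-0.24},{"linear":[0,0.0025,0],"dr":[0,0,0],"hand":-0.24}]' 20
```

```text
t: 22.97
eef_pos: [0.5287, 0.2262, 0.0792]
tool_rot: [-0.707, 0.707, -0.01, 0.009]
contact_force: [-0.8, -0.0, -1.0]
gripper_width: 0.382
t: 23.3
eef_pos: [0.5293, 0.2265, 0.0778]
tool_rot: [0.707, -0.707, 0.009, -0.009]
contact_force: [0.9, -0.1, -0.8]
gripper_width: 0.379
```

```bash
python3 -m crank '[{"linear":[0,0.001,0],"dr":[0,0,0],"hand":-0.24},{"linear":[0,0.001,0],"dr":[0,0,0],"hand":-0.24},{"linear":[0,0.001,0],"dr":[0,0,0],"hand":-0.24}]' 20
python3 -m crank '[{"linear":[0,0.001,0],"dr":[0,0,0],"hand":-0.24},{"linear":[0,0.001,0],"dr":[0,0,0],"hand":-0.24},{"linear":[0,0.001,0],"dr":[0,0,0],"hand":-0.24}]' 20
```

```text
t: 23.55
eef_pos: [0.5293, 0.2265, 0.0767]
tool_rot: [0.707, -0.707, 0.009, -0.009]
contact_force: [-0.2, 0.5, 0.0]
gripper_width: 0.381
t: 23.8
eef_pos: [0.5295, 0.2266, 0.0759]
tool_rot: [0.707, -0.707, 0.009, -0.009]
contact_force: [-0.4, 0.7, 2.2]
gripper_width: 0.38
```

```bash
python3 -m crank '[{"linear":[0,0,0],"dr":[0,0,0],"hand":-0.22},{"linear":[0,0,0],"dr":[0,0,0],"hand":-0.2},{"linear":[0,0,0],"dr":[0,0,0],"hand":-0.17},{"linear":[0,0,0],"dr":[0,0,0],"hand":-0.1},{"linear":[0,0,0],"dr":[0,0,0],"hand":0.1},{"linear":[0,0,0],"dr":[0,0,0],"hand":0.4},{"linear":[0,0,0],"dr":[0,0,0],"hand":0.4},{"linear":[0,0,0],"dr":[0,0,0],"hand":0.4}]' 20
python3 s.py w22 | tail -28
```

```text
t: 24.47
eef_pos: [0.5292, 0.2265, 0.0756]
tool_rot: [0.707, -0.707, 0.009, -0.009]
contact_force: [0.3, -0.2, -0.5]
gripper_width: 0.696
stand 0.49 [196.9, 209.1, 309.1, 343.2] [array([588.3, 222.3]), array([ 80.2, 109.3]), np.float64(88.5)] [59.2 -0.  -2.7]
130 ---------------------------------------------------------------------------------------------.......
134 ------------------------------------------------------------------------------------------------....
138 -------------------------------------------------------------------------------------------------...
142 ----------------------------------------------------------------------------------------------------
146 ----------------------------------------------------------------------------------------------------
150 ----------------------------------------------------------------------------------------------------
154 ----------------------------------------------------------------------------------------------------
158 ----------------------------------------------------------------------------------------------------

[... 1294 characters left out ...]
####-...........................-######--.....----....................
214 ......................-----#######-...........................-#######-....-----....................
218 ......................----########-...........................-#######--...-----....................
222 ......................----#####--.-........-...................--######--..-----....................
226 ......................---######--..............................--######--...----....................
230 .....................--########--......................-.......--#######-------.....................
234 ................--#############--....-...........-..--.....-....-############---....................
```

```bash
python3 -m crank '[{"linear":[0,-0.005,0],"dr":[0,0,0],"hand":0.5},{"linear":[0,-0.015,0],"dr":[0,0,0],"hand":0.6},{"linear":[0,-0.03,0],"dr":[0,0,0],"hand":0.6},{"linear":[0,-0.05,0],"dr":[0,0,0],"hand":0.6},{"linear":[0,-0.075,0],"dr":[0,0,0],"hand":0.6},{"linear":[0,-0.1,0],"dr":[0,0,0],"hand":0.6},{"linear":[0,-0.13,0],"dr":[0,0,0],"hand":0.6},{"linear":[0,-0.16,0],"dr":[0,0,0],"hand":0.6},{"linear":[0,-0.18,0],"dr":[0,0,0],"hand":0.6},{"linear":[0,-0.18,0],"dr":[0,0,0],"hand":0.6}]' 20
python3 - <<'E'
from h import *
c=cam("wrist");T,S=cam("top"),cam("side")
for n in("wrist","top","side"): cv2.imwrite(f"pics/end_{n}.png",bot.read_camera(n))
for n in("wrist","side","top"):
  for t in("tongs_grip","tongs","stand","fuse"): print(n,t,[(np.round(d["xy"],1).tolist(),round(d["score"],2)) for d in bot.place_of(n,t)[:3]])
im=cv2.imread("pics/end_wrist.png");g=cv2.cvtColor(im,cv2.COLOR_BGR2GRAY)[150:205,225:280]
m=np.zeros((384,512),np.uint8);m[150:205,225:280]=g<40
n,l,s,ce=cv2.connectedComponentsWithStats(m);k=1+np.argmax(s[1:,4]);print(s[k],ce[k],rect(c,l==k,.143))
a,b=cv2.imread("pics/side.png"),cv2.imread("pics/end_side.png");a=cv2.resize(a,(512,384))
for q in(a,b): 
  r=(q[195:250,240:268].max(2)<45);ys,xs=np.nonzero(r);print("side black",ys.min()+195,ys.max()+195,xs.min()+240,xs.max()+240,xs.mean()+240,len(xs))
print(tool()[0])
E
```

```text
t: 25.4
eef_pos: [0.5318, 0.2275, 0.2619]
tool_rot: [0.709, -0.705, 0.007, -0.012]
contact_force: [0.6, 0.1, -0.0]
gripper_width: 0.793
wrist tongs_grip [([250.4, 169.7], 0.76), ([251.5, 72.7], 0.62)]
wrist tongs [([250.5, 82.4], 0.92), ([251.3, 157.4], 0.59)]
wrist stand [([250.4, 158.7], 0.88)]
wrist fuse [([29.8, 139.9], 0.55), ([144.0, 59.8], 0.17)]
side tongs_grip [([255.3, 218.1], 0.79), ([281.9, 223.1], 0.49)]
side tongs [([254.4, 245.1], 0.7), ([273.7, 160.3], 0.68), ([282.8, 252.3], 0.47)]
side stand [([255.2, 244.7], 0.56)]
side fuse [([278.4, 195.3], 0.53), ([257.2, 201.8], 0.43)]
top tongs_grip []
top tongs []
top stand []
top fuse [([305.1, 208.3], 0.54)]
[234 154  35  38 783] [251.36270754 177.31545338] ((520.695068359375, 224.84881591796875), (27.434267044067383, 30.355056762695312), 88.42930603027344)
side black 195 236 250 264 253.7511737089202 213
side black 195 236 250 264 253.5065502183406 229
[0.52928122 0.22645033 0.25558548]
```

```bash
python3 - <<'E'
from h import *
T,S=cam("top"),cam("side")
X=[.5024,-.0163,.04];print(proj(T,X),proj(S,X))
bot.read_camera("top")
for d in bot.cut_out("top","fuse")[:2]: print(round(d["score"],2),d["extent"],rect(T,d["pixels"],.042))
im=cv2.imread("pics/end_wrist.png");c=cam("wrist")
bot.read_camera("wrist")
for d in bot.cut_out("wrist","fuse")[:2]: print(round(d["score"],2),d["extent"],rect(c,d["pixels"],.042))
bot.hand_in()
E
```

```text
[305.62894682 205.70772   ] [276.77566432 195.26516976]
0.82 [19.5, 130.3, 41.0, 164.7] ((502.37396240234375, -15.373800277709961), (12.648157119750977, 40.97797775268555), 67.05909729003906)
0.45 [128.6, 1.1, 164.6, 147.9] ((434.5298156738281, 116.2183837890625), (140.59857177734375, 25.299875259399414), 1.3665615320205688)
the job is handed in; nothing more can be done
```

The fuse is home in the tester's clips, the tongs are back upright in their stand, and the job was handed in after about 26 s of the 67 s allowed.

- **Tongs and fuse:** I took the tongs from the stand part-squeezed and lowered them into the well. I gripped at 38 N, about 9 N per jaw. The clips let go during the lift, with about 4 N read on the way.
- **Tester:** The push met 8.5 N, then the clips snapped over the fuse. A further press met a firm stop at 5.8 N, with the seat at its given height.
- **Tongs return:** They touched the pocket floor with about 2 N, and I opened the fingers clear and moved straight up.

**Last checks:**
- **Fuse:** The wrist camera put it at (0.502, -0.015), aligned with the tester to within about a degree and within 1 mm of where I last measured it in the clips.
- **Tongs:** They stand as at the start. In the wrist view the bow is the same size and at nearly the same angle, and the side view is almost unchanged.
- **Arm:** The wrist force read near zero, and the arm was clear above the stand.

**Disagreements and gaps:**
- **Top camera:** The network's single point for the fuse was about 3 pixels (7 mm) off the wrist measurement. I could not confirm it, as its last fuse outline did not show. The side camera agreed to about 2 pixels.
- **Bystanders:** I did not measure the screwdriver, cover and jar again, but saw no sign of contact with them.
- **Pictures:** I viewed all 12 allowed, more than the planned 8, so the final checks rest on numbers and not on a viewed picture.

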